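Line up a bench vice with a drift pin and drop in its bolt

TASK

The little bench vice is held only by its front bolt and has been knocked out of line with the other two bolt holes in its wooden riser. Gently work the red-handled drift pin down through either open hole of the vice foot into the riser's hole until its collar sits on the foot, so that the holes come into line, then put the loose bolt fully home in the other open hole and leave the drift standing in place until the nuts go on. Feel your way with a light hand, never forcing drift or bolt and never pushing hard on the vice with the gripper, and leave the punch, hammer and jar alone.

Things in the scene. Friction and masses are not known exactly. Their poses are not given: they have to be found in the camera images.
- hole_left (a point): Left (+y) open bolt hole of the vice foot: a 13.5 mm hole through a square 34 mm lug, 10 mm thick. Point on its axis at the lug's top face, 64 mm above the bench. Below, hidden, is a 13.5 mm riser hole, its centre at the start up to 6 mm off one way or the other along this hole's swing about the front bolt, and up to 3.5 mm along the vice's x; just where is not measured.
- hole_right (a point): Right (-y) open bolt hole of the vice foot, like the left one in every way, with its own hidden riser hole. In the vice's axes the open holes lie 108 mm behind (+x) and 62 mm to the left (+y) or right (-y) of the vice's origin. When one pair of holes is in line, so is the other.
- front_bolt (a point): Centre of the top of the fitted front bolt's dark cap head (18 mm wide), 78.5 mm above the bench, robot side of the open holes. It is finger-tight in a slot of the front lug: the vice turns about it and slides a few mm along its own x, both with constant friction (about 3 N at the open holes), and stays where it is left. It cannot lift.
- vice: Small blue-grey cast-iron bench vice. Origin within 4 mm of the front bolt's axis, at the foot's underside, 54 mm above the bench; x runs back from the screw handle to the fixed jaw, z up. Jaws and body stay within 25 mm of its centre line (y = 0) and below 127 mm above the bench; the handle is over the front bolt.
- riser: Brown hardwood riser block under the vice foot, fixed to the bench, 200 x 180 x 54 mm high, origin under its centre. Its two vertical bolt holes, 54 mm deep, were drilled by hand: where they lie in the block and how square to it is not known.
- drift_grip (a point): Middle of the red handle (16 mm wide, 42 mm tall) of the drift pin; z runs up the pin. Its 20 mm wide, 6 mm thick red collar is below, the collar's underside 27 mm below this point. Then 60 mm of steel: 36 mm at 12.6 mm diameter, then a 24 mm long taper to the 8 mm wide flat tip. 110 to 180 g. At the start it stands in the tool block, collar on the block.
- drift: The drift pin itself, 108 mm long; origin at the centre of its flat tip, z up the pin.
- bolt_head (a point): Centre of the dark cap head (18 mm wide, 12 mm tall) of the loose steel bolt; z runs up the bolt. Below the head is a plain 11.8 mm shank, 60 mm long, with a chamfer (2 mm wide, 3 mm high) at its foot. 70 g. At the start it stands in the tool block, head on the block.
- bolt: The loose bolt itself, 72 mm long; origin at the centre of its foot, z up the bolt.
- stand: Light wooden tool block, fixed to the bench, 64 mm (its x) by 170 mm (its y), 66 mm high, origin under its centre. Three upright 14 mm through-holes at y = -55, 0 and 55 mm hold the drift, the bolt and a doming punch, in any order.
- punch_ball (a point): Centre of the 22 mm ball on top of the steel doming punch (12 mm shaft, 111 mm tall) that stands in the tool block; to be left alone.
- hammer: Hammer with a wooden handle, 230 mm long, lying on the bench; to be left alone. Origin under its middle.
- jar: Amber glass jar with white cap, 60 mm wide, 75 mm tall, standing on the bench; to be left alone. Origin under its centre.
Not all that is in view belongs to the job. There is more than one size of the drift; the job needs the middle-sized.

How it is judged (in metres and radians):
On the way, in this order (a step that is already met when the one before it is completed fails the run):
1. the drift is home, upright in one open hole of the vice foot, its collar on the foot (((z of drift_grip in the frame of hole_left below 0.03 m and horizontal distance between drift_grip and hole_left below 0.004 m and angle between drift_grip's own z axis and vertical below 0.1 rad) or (z of drift_grip in the frame of hole_right below 0.03 m and horizontal distance between drift_grip and hole_right below 0.004 m and angle between drift_grip's own z axis and vertical below 0.1 rad))), for 0.2 s.
2. the bolt is home in the other hole, its head on the foot, with the drift still home (((z of drift_grip in the frame of hole_left below 0.03 m and horizontal distance between drift_grip and hole_left below 0.004 m and angle between each of drift_grip, bolt_head's own z axis and vertical below 0.1 rad and z of bolt_head in the frame of hole_right below 0.009 m and horizontal distance between bolt_head and hole_right below 0.004 m) or (z of drift_grip in the frame of hole_right below 0.03 m and horizontal distance between drift_grip and hole_right below 0.004 m and angle between each of drift_grip, bolt_head's own z axis and vertical below 0.1 rad and z of bolt_head in the frame of hole_left below 0.009 m and horizontal distance between bolt_head and hole_left below 0.004 m))), for 0.2 s.
At the end, for the whole second after the job is handed in: The drift stands upright (within 0.1 rad) in one open hole of the vice foot with its collar within 3 mm of the foot, and the bolt in the other one with its head within 3 mm of the foot, each within 4 mm of the hole's axis (((z of drift_grip in the frame of hole_left below 0.03 m and horizontal distance between drift_grip and hole_left below 0.004 m and angle between each of drift_grip, bolt_head's own z axis and vertical below 0.1 rad and z of bolt_head in the frame of hole_right below 0.009 m and horizontal distance between bolt_head and hole_right below 0.004 m) or (z of drift_grip in the frame of hole_right below 0.03 m and horizontal distance between drift_grip and hole_right below 0.004 m and angle between each of drift_grip, bolt_head's own z axis and vertical below 0.1 rad and z of bolt_head in the frame of hole_left below 0.009 m and horizontal distance between bolt_head and hole_left below 0.004 m))); the robot touches nothing.
It fails at once if the drift pressed on the vice with more than 30 N (contact force between drift and vice above 30 N).
It fails at once if the drift jammed against the wood of the riser with more than 30 N (contact force between drift and riser above 30 N).
It fails at once if the bolt pressed on the vice or the riser with more than 30 N (contact force between bolt and vice above 30 N or contact force between bolt and riser above 30 N).
It fails at once if the gripper or arm pushing on the vice with more than 20 N (contact force between any of the fingers, the arm and vice above 20 N).
It fails at once if the punch, the hammer or the jar disturbed (moved more than 20 mm) (distance of any of punch_ball, hammer, jar from where it was at the start of the episode above 0.02 m).
It also fails if it takes over 72 s, if anything falls off the work surface, if the arm or the gripper's body presses on something with over 40 N, if the wrist force passes 120 N, or if a joint passes its speed limit or range.

ROBOT

A 6-joint arm with a two-finger parallel gripper is mounted at the origin on the work surface. World frame = base frame: x ahead of the robot, y to its left, z up, the work surface at z = 0. Lengths are in mm, angles in rad, forces in N, time in s.
With the tool pointing down it reaches from about 300 to 775 mm from the base axis. Payload 14.6 kg.
Tool frame: the origin (TCP) lies between the finger pads; the fingertips stand 17 mm ahead of it and the grasp point (between the pads) lies 2 mm behind it (manip.tip_reach is the distance from the TCP to the fingertips, in mm); z points along the fingers, y is the line along which they close (so a half turn about z gives the same grasp; the last joint's range is limited). The gripper opens to 94 mm and grips with 3 to 60 N. Pads are 16 mm wide; open, the fingers measure 119 mm over their backs; the gripper's body (75 mm by 177 mm) begins 78 mm behind the grasp point.
Start: joints at [1.156, 0.3, 1.521, -0, 1.321, -0.067], TCP at [187.454, 517.059, 222.446] pointing down, gripper open.
Joint ranges: [-3.03, 3.03], [-0.79, 2.21], [0.23, 2.52], [-1.04, 4.18], [0, 3.07], [-2.55, 2.55]. Speed limits (rad/s): [2.22, 2.22, 2.57, 3.14, 3.14, 3.14].

INTERFACE

Orientations are given as [roll, pitch, yaw] about the fixed x, y, z axes, in that order (R = Rz(yaw) Ry(pitch) Rx(roll)).
In Python, from cell import manip, viewer gives the robot as it stands.
- The arm moves only by the tool apply_moves, never from a script. Its argument "moves" is a list of rows, each a list of 3 entries, a list of its own where there are three numbers: the shift along the tool's x, y, z each as a share of 0.25 m, from -1 to 1, then the turn, a rotation vector about the tool's x, y, z each as a share of pi rad, from -1 to 1, then the closure, from 0 (fully open) to 1 (shut). In form: [[[dx, dy, dz], [wx, wy, wz], grip], ...]. A call has 1 to 12 rows; each row is the pose to reach, as a shift and turn from the pose commanded when the call began, along the tool's axes at that moment, turning the shorter way round; what a row does not reach only later rows make up. A row lasts 1/12 s, in which the tool goes at most 41.7 mm and 7.16 degrees, less where a joint would pass 70% of its speed; a pose out of reach is approached as far as the arm can. A call with a number of a shift or a turn outside -1 to 1 is refused whole. A call with a gripper value outside its range is refused whole. The fingers move at their own pace and stop on an object; "squeeze" is the grip in N (left out, the last holds). Time passes only in rows, so rows that repeat a pose let the fingers close. It gives the time, the measured TCP pose, the force, the opening and the grip force at its end, in the units of the state.
- manip.read_state(): the state, without advancing time (a new reading comes with each control period).
- viewer.camera(name): name is "side" or "top" or "wrist"; returns the picture (420x560x3 uint8, blue, green, red); there is no depth.
- viewer.camera_info(name): a dict with "camera_matrix" (3x3 intrinsics, pixels), "k1" (the pictures are not rectified: a ray, as slopes to the right and down, at radius r is drawn at 1 + k1 r^2 times it, then the intrinsics apply), "R" (3x3) and "t" (3): a world point X has camera coordinates R X + t. Camera axes: x right, y down, z forward; pixel columns grow to the right and rows downward; lengths in mm; the calibration is good to about 2 mm. A picture is of the moment at which its call begins: read the wrist's pose just before it. camera_info takes no time and is no camera call; for the wrist camera it gives the pose at the moment of the call.
- manip.sign_off(): hands the job in; it is judged then, once.
The state is a dict: "clock": time; "joints": joint angles; "qd": joint speeds; "effort": joint torques, N m; "eef_pos": TCP position; "eef_rot": TCP orientation; "wrist_force": force on the tool from outside, world axes, zero at the start; "moment": the same for the moment, N m; "finger_gap": finger opening in mm; "finger_force": force on a finger pad.
Only numpy, scipy, OpenCV 4.12 (cv2) and the standard library are available. Lean on these libraries where they do the work, as an engineer would, in place of code of your own. Each camera call takes 0.05 s, during which the arm holds its last target. There are 200 camera calls.

## Working session

There is one attempt and no reset: what is moved stays moved. The work goes in short steps, Python scripts to look and compute and a tool call to move; the robot and the scene stay as the last step left them, time stands still between calls to the robot, and variables do not carry over. Pictures are saved under pics/ and viewed, at most 10 in all, crops included, and the job is handed in when it is done.

Besides the shell and the picture viewer there is one more tool, called as a command line: name --argument value ..., lists and objects as JSON in quotes. apply_moves: Moves the arm, as the interface text tells. Shift numbers are shares of 0.25 m and turn numbers shares of pi rad, none past 1 either way. Its arguments: {"type":"object","properties":{"moves":{"type":"array"},"squeeze":{"type":"number"}},"required":["moves"]}

```bash
mkdir -p pics; ls; cat > h.py <<'E'
import numpy as np,cv2
from cell import manip,viewer
from scipy.spatial.transform import Rotation as Ro
def save(n,f,crop=None,s=1):
    im=viewer.camera(n)
    cv2.imwrite('pics/raw_'+f,im)
    if crop: x0,y0,x1,y1=crop; im=im[y0:y1,x0:x1]
    cv2.imwrite('pics/'+f,cv2.resize(im,None,fx=s,fy=s,interpolation=cv2.INTER_CUBIC))
def pix2w(info,u,v,z):
    K=np.array(info['camera_matrix']);R=np.array(info['R']);t=np.array(info['t'])
    p=cv2.undistortPoints(np.array([[[u,v]]],float),K,np.array([info['k1'],0,0,0.]))[0,0]
    d=R.T@np.array([p[0],p[1],1]);c=-R.T@t
    return c+d*(z-c[2])/d[2]
def w2pix(info,X):
    R=np.array(info['R']);t=np.array(info['t'])
    return cv2.projectPoints(np.array([X],float),cv2.Rodrigues(R)[0],t,np.array(info['camera_matrix']),np.array([info['k1'],0,0,0.]))[0][0,0]
E
python3 - <<'E'
from h import *
print(manip.read_state())
for n in ('top','side','wrist'):
    i=viewer.camera_info(n);R=np.array(i['R']);print(n,i['camera_matrix'],i['k1'],(-R.T@np.array(i['t'])).round(),R[2].round(2))
a=viewer.camera('top');b=viewer.camera('side')
cv2.imwrite('pics/top.png',a);cv2.imwrite('pics/side.png',b)
cv2.imwrite('pics/top2.png',cv2.resize(a,(800,600)));cv2.imwrite('pics/side2.png',cv2.resize(b,(800,600)))
E
```

```text
pics
{'clock': 0.0, 'joints': array([ 1.15639573e+00,  3.00471083e-01,  1.52157451e+00, -2.00968043e-05,
        1.32068210e+00, -6.66008788e-02]), 'qd': array([-0.00088919,  0.00036389, -0.00020551, -0.00050993,  0.00032259,
        0.00022012]), 'effort': array([ 7.47041622e-05, -5.31801081e+01, -3.52738810e+01,  7.07524410e-02,
        2.43816606e-02,  6.87772672e-05]), 'eef_pos': array([187.36892037, 516.84874921, 221.88910554]), 'eef_rot': array([-3.14045884e+00, -5.61157980e-05,  2.79379789e+00]), 'wrist_force': array([ 0.26884349, -0.21926492, -0.16841602]), 'moment': array([-0.04722281,  0.04314179,  0.08549089]), 'finger_force': 0.0, 'finger_gap': 93.86761417396598}
top [[445.00694923   0.         279.0835887 ]
 [  0.         445.00694923 213.58162219]
 [  0.           0.           1.        ]] -0.1391313618948086 [ 393.    7. 1206.] [ 0.17 -0.   -0.99]
side [[448.10941506   0.         284.22535532]
 [  0.         448.10941506 205.97492772]
 [  0.           0.           1.        ]] -0.0911537778664165 [ 311. -758.  709.] [ 0.28  0.75 -0.6 ]
wrist [[359.33281621   0.         277.40760615]
 [  0.         359.33281621 202.75975294]
 [  0.           0.           1.        ]] -0.036092157565430855 [116. 544. 385.] [ 0.24 -0.09 -0.97]
```

View pics/top2.png

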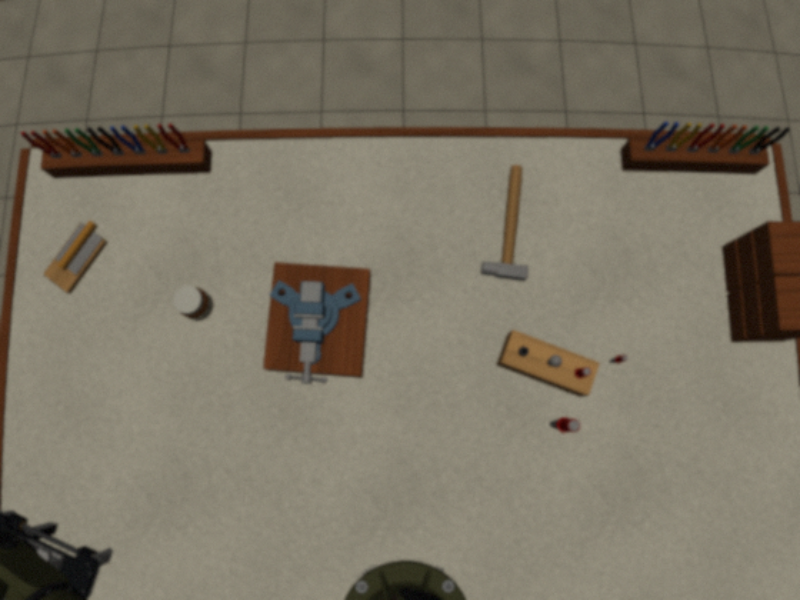

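View pics/side2.png

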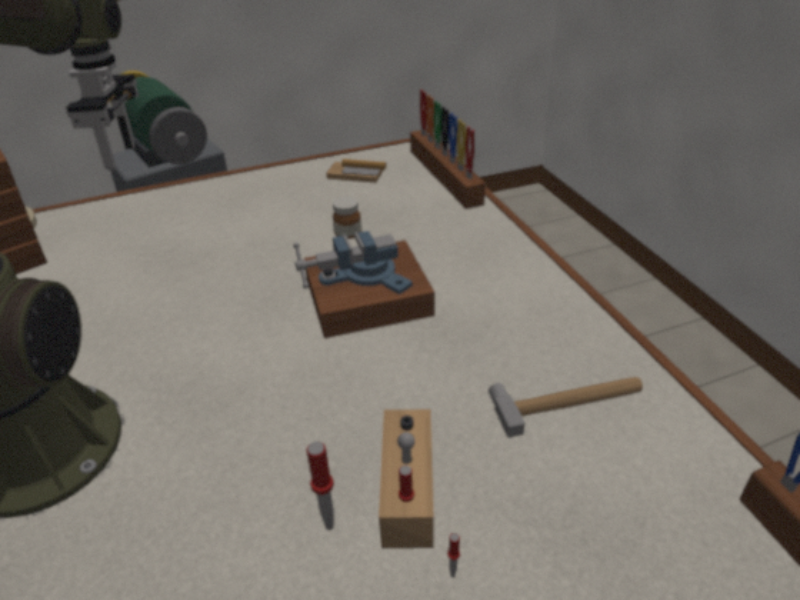

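The drift in the tool block is at about (583,372) in the top view and (405,480) in the side view. The lookalikes are the large drift at top (566,425), the small one at (619,359), and the punch ball at (555,361). The bolt is at (523,351), and the vice lug holes are at about (281,292) and (350,295). The block's own drift is the middle-sized one.

```bash
python3 - <<'E'
from h import *
i=viewer.camera_info('top');j=viewer.camera_info('side')
for n,u,v,z in [('drift top',582,371,114),('bolt',523,350,78),('ball',555,360,115),('holeL',281,292,64),('holeR',350,295,64),('jar',189,302,75),('frontbolt?',310,352,78.5),('bigdrift',572,425,90),('small',622,358,40),('riser1',276,263,54),('riser2',370,269,54),('riser3',362,376,54),('riser4',265,369,54),('st1',513,331,66),('st2',599,363,66),('hammer',505,270,20)]:
    print(n,pix2w(i,u*.7,v*.7,z).round(1))
for n,u,v,z in [('drift top',405,468,114),('bolt',407,420,78),('ball',406,438,115),('holeR',400,284,64),('fb',327,273,78)]:
    print('side',n,pix2w(j,u*.7,v*.7,z).round(1))
a=cv2.imread('pics/top.png')[215:320,330:470];cv2.imwrite('pics/c1.png',cv2.resize(a,None,fx=5.5,fy=5.5,interpolation=cv2.INTER_CUBIC))
E
```

```text
drift top [ 461.  -311.5  114. ]
bolt [ 502.2 -216.1   78. ]
ball [ 480.6 -264.3  115. ]
holeL [613.2 221.8  64. ]
holeR [606.7  94.7  64. ]
jar [593.7 390.4  75. ]
frontbolt? [501.1 164.4  78.5]
bigdrift [ 368.  -296.5   90. ]
small [ 488.6 -411.    40. ]
riser1 [670.4 234.7  54. ]
riser2 [657.4  58.6  54. ]
riser3 [459.5  72.9  54. ]
riser4 [472.6 249.9  54. ]
st1 [ 538.1 -201.4   66. ]
st2 [ 478.  -357.9   66. ]
hammer [ 661.9 -198.7   20. ]
side drift top [ 465.6 -316.5  114. ]
side bolt [ 505.4 -217.8   78. ]
side ball [ 482.5 -275.9  115. ]
side holeR [611.3  90.7  64. ]
side fb [499.  152.6  78. ]
```

View pics/c1.png

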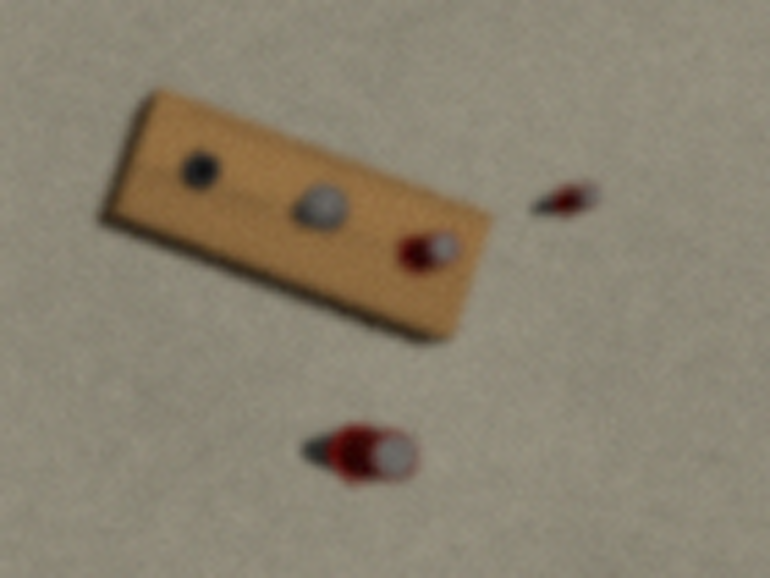

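The crop confirms it: the block holds the bolt at (201,170), the punch ball at (322,206) and the middle-sized drift at (440,247). The bigger and smaller drifts stand outside the block. I'm swinging over to the drift now.

```bash
cat >> h.py <<'E'
def go(x,y,z,yaw=None):
    s=manip.read_state();p=s['eef_pos'];R=Ro.from_euler('xyz',s['eef_rot']).as_matrix()
    d=R.T@(np.array([x,y,z])-p)/250
    T=Ro.from_euler('xyz',[np.pi,0,s['eef_rot'][2] if yaw is None else yaw]).as_matrix()
    w=Ro.from_matrix(R.T@T).as_rotvec()/np.pi
    print('t',round(float(s['clock']),2),'pos',p.round(2),'rot',s['eef_rot'].round(4),'F',s['wrist_force'].round(2),'shift',d.round(4),'turn',w.round(4))
E
```

apply_moves --moves '[[[-0.75,-0.92,0],[0,0,0.5],0],[[-0.75,-0.92,0],[0,0,0.5],0],[[-0.75,-0.92,0],[0,0,0.5],0],[[-0.75,-0.92,0],[0,0,0.5],0],[[-0.75,-0.92,0],[0,0,0.5],0],[[-0.75,-0.92,0],[0,0,0.5],0],[[-0.75,-0.92,0],[0,0,0.5],0],[[-0.75,-0.92,0],[0,0,0.5],0],[[-0.75,-0.92,0],[0,0,0.5],0],[[-0.75,-0.92,0],[0,0,0.5],0],[[-0.75,-0.92,0],[0,0,0.5],0],[[-0.75,-0.92,0],[0,0,0.5],0]]'

```text
clock: 1.1
eef_pos: [285.3, 236.7, 222.3]
eef_rot: [-3.141, 0.0, 1.287]
wrist_force: [-0.4, 0.3, 0.2]
finger_gap: 94.2
finger_force: 0.0
```

```bash
python3 -c "
from h import *
go(463,-316,220,1.19);go(374,-40,220,1.19)"
```

```text
t 1.1 pos [285.3  236.72 222.31] rot [-3.1414e+00  2.0000e-04  1.2872e+00] F [-0.36  0.26  0.15] shift [-1.9237  1.301   0.0094] turn [-0.0001  0.0001  0.0309]
t 1.1 pos [285.3  236.72 222.31] rot [-3.1414e+00  2.0000e-04  1.2872e+00] F [-0.36  0.26  0.15] shift [-0.9634  0.6504  0.0093] turn [-0.0001  0.0001  0.0309]
```

apply_moves --moves '[[[-0.96,0.65,0],[0,0,0.031],0],[[-0.96,0.65,0],[0,0,0.031],0],[[-0.96,0.65,0],[0,0,0.031],0],[[-0.96,0.65,0],[0,0,0.031],0],[[-0.96,0.65,0],[0,0,0.031],0],[[-0.96,0.65,0],[0,0,0.031],0],[[-0.96,0.65,0],[0,0,0.031],0],[[-0.96,0.65,0],[0,0,0.031],0]]'

```text
clock: 1.77
eef_pos: [376.9, -43.5, 222.3]
eef_rot: [3.141, 0.001, 1.191]
wrist_force: [0.4, 0.3, 0.5]
finger_gap: 94.0
finger_force: 0.0
```

```bash
python3 -c "
from h import *
go(463,-316,200,1.19)"
```

```text
t 1.77 pos [376.93 -43.5  222.27] rot [3.1415e+00 8.0000e-04 1.1906e+00] F [0.39 0.34 0.52] shift [-0.8843  0.7242  0.0899] turn [0.     0.0003 0.0002]
```

apply_moves --moves '[[[-0.884,0.724,0.09],[0,0,0],0],[[-0.884,0.724,0.09],[0,0,0],0],[[-0.884,0.724,0.09],[0,0,0],0],[[-0.884,0.724,0.09],[0,0,0],0],[[-0.884,0.724,0.09],[0,0,0],0],[[-0.884,0.724,0.09],[0,0,0],0],[[-0.884,0.724,0.09],[0,0,0],0],[[-0.884,0.724,0.09],[0,0,0],0],[[-0.884,0.724,0.09],[0,0,0],0]]'

```text
clock: 2.52
eef_pos: [463.4, -310.9, 198.6]
eef_rot: [-3.139, -0.001, 1.195]
wrist_force: [0.2, 0.2, -0.5]
finger_gap: 94.0
finger_force: 0.0
```

```bash
python3 -c "
from h import *
go(463,-316,97,1.19)
i=viewer.camera_info('wrist');import pickle;pickle.dump(i,open('w1.pkl','wb'))
save('wrist','w1.png',s=1.4)
print(w2pix(i,[463,-318,114])*1.4,w2pix(i,[503,-217,78])*1.4)"
```

```text
t 2.52 pos [ 463.41 -310.85  198.63] rot [-3.1394e+00 -7.0000e-04  1.1947e+00] F [ 0.17  0.16 -0.53] shift [-0.02    0.0069  0.4065] turn [-0.0007 -0.0002  0.0015]
[394.55463911 315.34957832] [394.72668763 100.43842843]
```

View pics/w1.png

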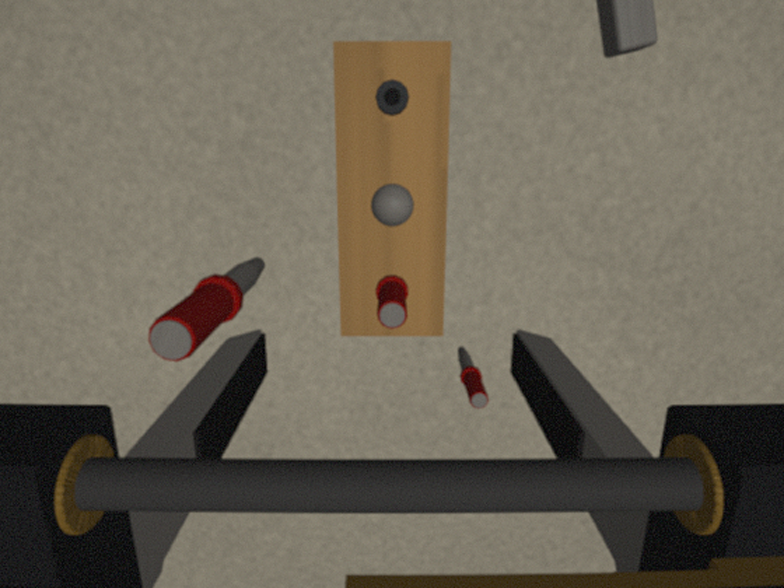

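The wrist view shows the drift top at (392,315), between the open fingers, and the bolt head at (392,97). Both match the predictions to within 3 px.

```bash
python3 -c "
from h import *
import pickle;i=pickle.load(open('w1.pkl','rb'))
d=pix2w(i,392/1.4,315/1.4,114);b=pix2w(i,392/1.4,97/1.4,78);print(d,b)
go(d[0],d[1],92,1.192)"
```

```text
[ 461.83843449 -317.33733048  114.        ] [ 502.28443327 -214.84086186   78.        ]
t 2.57 pos [ 463.42 -309.8   199.26] rot [-3.1402e+00 -6.0000e-04  1.1959e+00] F [-0.82  0.23 -0.15] shift [-0.0306  0.0058  0.429 ] turn [-0.0005 -0.0002  0.0012]
```

apply_moves --moves '[[[-0.03,0.006,0.2],[0,0,0],0],[[-0.03,0.006,0.35],[0,0,0],0],[[-0.03,0.006,0.429],[0,0,0],0],[[-0.03,0.006,0.429],[0,0,0],0],[[-0.03,0.006,0.429],[0,0,0],0],[[-0.03,0.006,0.429],[0,0,0],0]]'

```text
clock: 3.07
eef_pos: [463.2, -317.6, 95.1]
eef_rot: [3.139, 0.001, 1.197]
wrist_force: [-0.1, -0.9, 0.6]
finger_gap: 94.2
finger_force: 0.0
```

```bash
python3 -c "
from h import *
go(461.84,-317.34,92,1.192)
save('wrist','w2.png',s=1.4)"
```

```text
t 3.07 pos [ 463.24 -317.61   95.11] rot [3.1387e+00 8.0000e-04 1.1973e+00] F [-0.12 -0.87  0.65] shift [-0.001  -0.0057  0.0124] turn [0.0009 0.0003 0.0017]
```

apply_moves --moves '[[[0,-0.004,0.012],[0,0,0],0.5],[[0,-0.004,0.012],[0,0,0],0.9],[[0,-0.004,0.012],[0,0,0],0.9],[[0,-0.004,0.012],[0,0,0],0.9],[[0,-0.004,0.012],[0,0,0],0.9],[[0,-0.004,0.012],[0,0,0],0.9],[[0,-0.004,0.012],[0,0,0],1],[[0,-0.004,0.012],[0,0,0],1],[[0,-0.004,0.012],[0,0,0],1],[[0,-0.004,0.012],[0,0,0],1]]' --squeeze 25

```text
clock: 3.95
eef_pos: [461.4, -317.4, 89.7]
eef_rot: [-3.142, 0.0, 1.196]
wrist_force: [-0.1, -0.1, -0.3]
finger_gap: 30.8
finger_force: 0.0
```

apply_moves --moves '[[[0,0,0],[0,0,0],1],[[0,0,0],[0,0,0],1],[[0,0,0],[0,0,0],1],[[0,0,0],[0,0,0],1],[[0,0,0],[0,0,0],1]]'

```text
clock: 4.37
eef_pos: [461.6, -317.5, 89.8]
eef_rot: [3.141, 0.0, 1.196]
wrist_force: [1.8, -1.6, -0.9]
finger_gap: 15.2
finger_force: 25.0
```

```bash
python3 -c "
from h import *
go(462,-317,200,1.192)"
```

```text
t 4.37 pos [ 461.57 -317.5    89.78] rot [3.1410e+00 1.0000e-04 1.1964e+00] F [ 1.84 -1.56 -0.91] shift [ 0.0025  0.0011 -0.4409] turn [0.0002 0.     0.0014]
```

The drift is gripped, with the gap at 15.2 mm. I'll lift it and travel to the vice, stopping short at a spot where the wrist camera looks straight down the right hole.

apply_moves --moves '[[[0,0,-0.1],[0,0,0],1],[[0,0,-0.25],[0,0,0],1],[[0,0,-0.4],[0,0,0],1],[[0,0,-0.5],[0,0,0],1],[[0.5,0.2,-0.5],[0,0,0],1],[[1,0.2,-0.5],[0,0,-0.1],1],[[1,0.2,-0.5],[0,0,-0.1],1],[[1,0.2,-0.5],[0,0,-0.1],1],[[1,0.2,-0.5],[0,0,-0.1],1],[[1,0.2,-0.5],[0,0,-0.1],1],[[1,0.2,-0.5],[0,0,-0.1],1],[[1,0.2,-0.5],[0,0,-0.1],1]]'

```text
clock: 5.37
eef_pos: [599.8, -100.7, 214.0]
eef_rot: [-3.14, -0.0, 1.514]
wrist_force: [0.1, -0.5, -1.4]
finger_gap: 15.5
finger_force: 25.0
```

```bash
python3 -c "
from h import *
go(607,18,160,1.52)"
```

```text
t 5.37 pos [ 599.83 -100.75  214.03] rot [-3.1403e+00 -3.0000e-04  1.5140e+00] F [ 0.05 -0.46 -1.35] shift [0.4758 0.002  0.2162] turn [-0.0004 -0.0001 -0.0019]
```

apply_moves --moves '[[[0.476,0,0.216],[0,0,-0.002],1],[[0.476,0,0.216],[0,0,-0.002],1],[[0.476,0,0.216],[0,0,-0.002],1],[[0.476,0,0.216],[0,0,-0.002],1],[[0.476,0,0.216],[0,0,-0.002],1],[[0.476,0,0.216],[0,0,-0.002],1],[[0.476,0,0.216],[0,0,-0.002],1],[[0.476,0,0.216],[0,0,-0.002],1]]'

```text
clock: 6.03
eef_pos: [606.7, 14.0, 161.5]
eef_rot: [3.141, 0.0, 1.515]
wrist_force: [0.3, -0.4, -1.2]
finger_gap: 15.7
finger_force: 25.0
```

```bash
python3 -c "
from h import *
go(607,94,180,1.52)
i=viewer.camera_info('wrist');import pickle;pickle.dump(i,open('w3.pkl','wb'))
ims=[viewer.camera('wrist').astype(float) for _ in range(6)]
im=np.mean(ims,0).astype(np.uint8);cv2.imwrite('pics/raw_w3.png',im)
R=np.array(i['R']);print(-R.T@np.array(i['t']))
p=w2pix(i,[607,94,64]);q=w2pix(i,[613,222,64]);print(p,q)
f=cv2.resize(im,(448,336))
def cr(c):
    x,y=(int(v) for v in c);x=min(max(x,25),534);y=min(max(y,25),394);print('crop origin',x-25,y-25);return cv2.resize(im[y-25:y+25,x-25:x+25],(350,350),interpolation=cv2.INTER_CUBIC)
out=np.zeros((600,800,3),np.uint8);out[:250,:333]=cv2.resize(im,(333,250));out[250:,:350]=cr(p);out[250:,400:750]=cr(q)
cv2.imwrite('pics/w3.png',out)"
```

```text
t 6.03 pos [606.69  13.97 161.47] rot [3.1405e+00 2.0000e-04 1.5148e+00] F [ 0.3  -0.39 -1.18] shift [ 0.3197 -0.0166 -0.0742] turn [ 0.0003  0.0001 -0.0017]
[610.43925895  90.5134027  324.3119888 ]
[271.79699939 101.75925721] [ 269.22405821 -109.31768594]
crop origin 246 76
crop origin 244 0
```

View pics/w3.png

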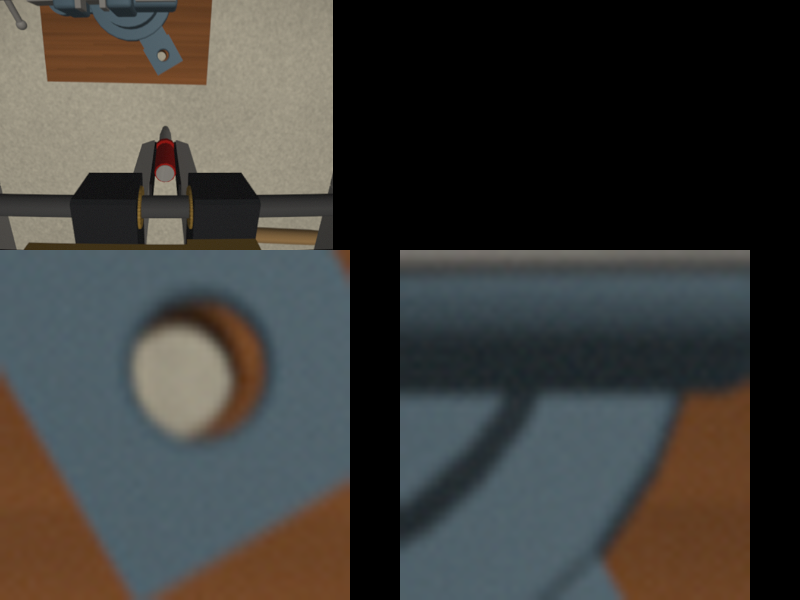

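The crop shows the right lug's hole centred at about (199,369) in the crop, which is raw (274.5,128.7). Bench light comes through the riser hole, offset toward image-left. I'll enlarge it and draw model circles over it to measure the offset.

```bash
python3 - <<'E'
from h import *
import pickle;i=pickle.load(open('w3.pkl','rb'));im=cv2.imread('pics/raw_w3.png')
x0,y0=261,113;s=14
c=pix2w(i,246+199.5/7,76+(368.5-250)/7,64);print('lug',c)
R=np.array(i['R']);print('img x,y in world',R[0].round(3),R[1].round(3))
a=cv2.resize(im[y0:y0+28,x0:x0+28],None,fx=s,fy=s,interpolation=cv2.INTER_CUBIC);b=a.copy()
def circ(b,cx,cy,z,col,r=6.75):
    P=[((w2pix(i,[cx+r*np.cos(t),cy+r*np.sin(t),z])-[x0,y0]+.5)*s) for t in np.linspace(0,6.29,60)]
    cv2.polylines(b,[np.int32(P)],True,col,1)
circ(b,c[0],c[1],64,(0,255,255));circ(b,c[0],c[1],54,(0,255,0))
cv2.imwrite('pics/w4.png',np.hstack([a,b]))
for v in (121,125,129,133): print(v,[tuple(int(k) for k in im[v,u,::2]) for u in range(262,288)])
E
```

```text
lug [609.23151864  99.83039676  64.        ]
img x,y in world [ 0.998 -0.056  0.001] [-0.054 -0.964  0.259]
121 [(78, 98), (99, 83), (105, 78), (105, 78), (103, 78), (105, 79), (105, 80), (103, 78), (104, 78), (104, 80), (99, 82), (91, 89), (80, 92), (67, 100), (57, 106), (48, 108), (37, 108), (37, 110), (36, 108), (37, 110), (39, 109), (40, 109), (36, 109), (38, 109), (39, 109), (40, 110)]
125 [(35, 113), (43, 113), (67, 104), (91, 90), (95, 85), (86, 92), (75, 102), (59, 108), (48, 111), (39, 112), (41, 113), (41, 115), (36, 110), (41, 115), (40, 114), (41, 115), (38, 112), (38, 113), (43, 115), (40, 115), (39, 114), (38, 113), (39, 114), (41, 114), (39, 115), (39, 113)]
129 [(42, 116), (41, 117), (40, 116), (43, 117), (40, 116), (41, 117), (42, 116), (38, 115), (39, 115), (41, 115), (39, 115), (39, 115), (39, 115), (39, 114), (40, 116), (39, 115), (38, 115), (39, 114), (43, 115), (38, 114), (42, 116), (38, 114), (39, 116), (42, 117), (40, 116), (39, 114)]
133 [(41, 118), (42, 119), (38, 118), (40, 118), (45, 120), (41, 118), (43, 120), (42, 119), (45, 120), (40, 118), (43, 121), (41, 119), (42, 120), (38, 117), (43, 120), (41, 119), (40, 118), (40, 119), (44, 121), (43, 120), (42, 119), (42, 121), (41, 119), (39, 120), (41, 119), (42, 121)]
```

View pics/w4.png

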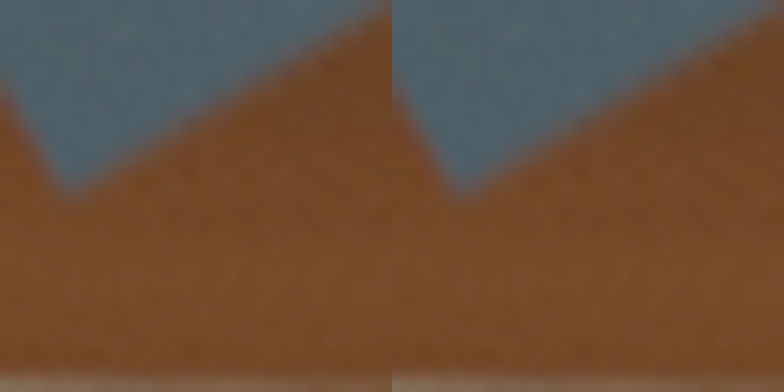

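That crop window was wrong: I forgot the panel offset when I quoted the raw row. The lug hole is at raw (274.5,92.9), and the world point printed above did use that value.

```bash
python3 - <<'E'
from h import *
import pickle;i=pickle.load(open('w3.pkl','rb'));im=cv2.imread('pics/raw_w3.png')
x0,y0=260,79;s=14
c=pix2w(i,246+199.5/7-.5,76+(368.5-250)/7-.5,64);print('lug',c)
a=cv2.resize(im[y0:y0+28,x0:x0+28],None,fx=s,fy=s,interpolation=cv2.INTER_CUBIC);b=a.copy()
def circ(b,cx,cy,z,col,r=6.75):
    P=[((w2pix(i,[cx+r*np.cos(t),cy+r*np.sin(t),z])-[x0,y0]+.5)*s) for t in np.linspace(0,6.29,60)]
    cv2.polylines(b,[np.int32(P)],True,col,1)
circ(b,c[0],c[1],64,(0,255,255));circ(b,c[0],c[1],54,(0,255,0))
circ(b,c[0]-2,c[1],54,(255,0,255));circ(b,c[0]-2,c[1],0,(255,0,0))
cv2.imwrite('pics/w5.png',np.hstack([a,b]))
E
```

```text
lug [608.90386628 100.18414121  64.        ]
```

View pics/w5.png

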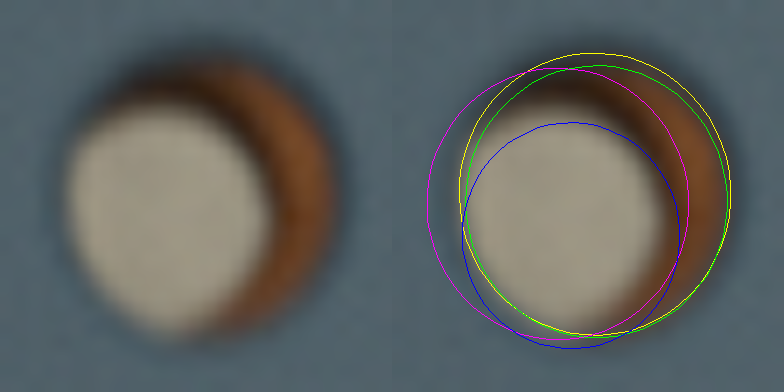

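In this view the bench light shows through the riser hole as a disc with its top at 100 and its right edge at 268 in the left panel. The lug hole is centred at about (203,193). So the riser hole lies about 2.7 mm toward -x of the lug hole, with little offset in y. I'll move the drift over the hole and check its tip against the hole.

apply_moves --moves '[[[0.1,-0.017,-0.01],[0,0,0],1],[[0.2,-0.017,-0.01],[0,0,0],1],[[0.3,-0.017,-0.01],[0,0,0],1],[[0.345,-0.017,-0.01],[0,0,0],1],[[0.345,-0.017,-0.01],[0,0,0],1],[[0.345,-0.017,-0.01],[0,0,0],1],[[0.345,-0.017,-0.01],[0,0,0],1],[[0.345,-0.017,-0.01],[0,0,0],1]]'

```text
clock: 7.0
eef_pos: [607.0, 101.0, 163.2]
eef_rot: [-3.142, 0.0, 1.516]
wrist_force: [-1.0, -0.5, -1.5]
finger_gap: 15.8
finger_force: 25.0
```

```bash
python3 -c "
from h import *
go(607.1,100.5,164,1.517)
i=viewer.camera_info('wrist');import pickle;pickle.dump(i,open('w6.pkl','wb'))
ims=[viewer.camera('wrist').astype(float) for _ in range(4)]
im=np.mean(ims,0).astype(np.uint8);cv2.imwrite('pics/raw_w6.png',im)
p=w2pix(i,[608.9,100.2,64]);print('hole',p,'tip exp',w2pix(i,[607.1,100.5,79]), 'top exp',w2pix(i,[607.1,100.5,187]))
x0,y0=int(p[0])-50,int(p[1])-45;print(x0,y0)
b=cv2.resize(im[y0:y0+75,x0:x0+100],None,fx=8,fy=8,interpolation=cv2.INTER_CUBIC)
for z,c in ((64,(0,255,255)),):
    P=[((w2pix(i,[608.9+6.75*np.cos(t),100.2+6.75*np.sin(t),z])-[x0,y0]+.5)*8) for t in np.linspace(0,6.29,60)]
    cv2.polylines(b,[np.int32(P)],True,c,1)
cv2.imwrite('pics/w6.png',b)"
```

```text
t 7.0 pos [606.96 101.03 163.19] rot [-3.1415e+00  2.0000e-04  1.5158e+00] F [-0.98 -0.5  -1.5 ] shift [-0.0021  0.0007 -0.0032] turn [-0.      0.0001 -0.0004]
hole [280.49236917 211.67031221] tip exp [278.14402704 217.30351107] top exp [278.62519873 292.13317903]
230 166
```

View pics/w6.png

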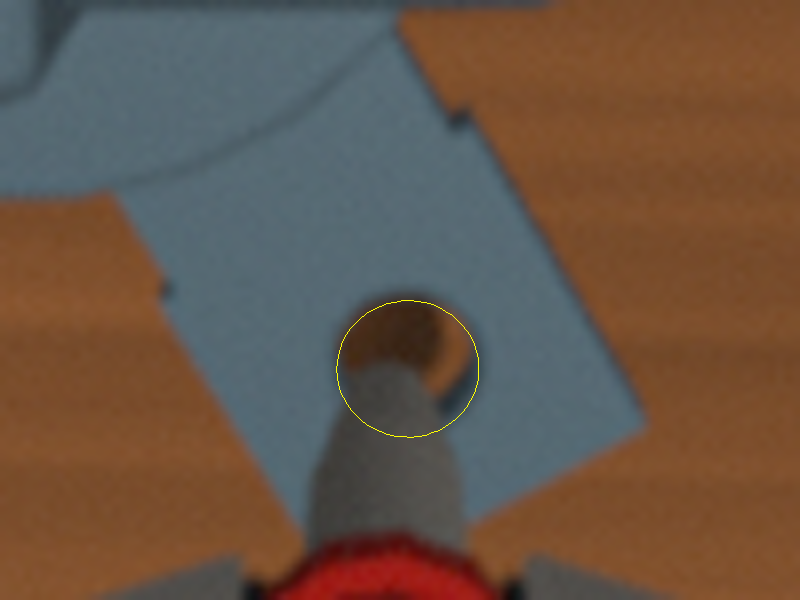

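The tip shows at about (394,404), the lug hole at (409,359), and the dark riser hole's right edge at 440. The tip is about (-1.4, +0.3) mm from the lug axis, so it will enter both holes. I'll lower it slowly.

apply_moves --moves '[[[0,-0.0016,0.02],[0,0,0],1],[[0,-0.0016,0.04],[0,0,0],1],[[0,-0.0016,0.055],[0,0,0],1],[[0,-0.0016,0.065],[0,0,0],1],[[0,-0.0016,0.072],[0,0,0],1],[[0,-0.0016,0.079],[0,0,0],1],[[0,-0.0016,0.085],[0,0,0],1],[[0,-0.0016,0.091],[0,0,0],1],[[0,-0.0016,0.097],[0,0,0],1],[[0,-0.0016,0.097],[0,0,0],1]]'

```text
clock: 8.03
eef_pos: [606.7, 102.0, 138.9]
eef_rot: [3.141, 0.0, 1.517]
wrist_force: [1.9, -1.9, -1.7]
finger_gap: 15.2
finger_force: 25.0
```

apply_moves --moves '[[[0,-0.001,0.003],[0,0,0],1],[[0,-0.001,0.006],[0,0,0],1],[[0,-0.001,0.009],[0,0,0],1],[[0,-0.001,0.012],[0,0,0],1],[[0,-0.001,0.015],[0,0,0],1],[[0,-0.001,0.018],[0,0,0],1],[[0,-0.001,0.021],[0,0,0],1],[[0,-0.001,0.024],[0,0,0],1],[[0,-0.001,0.024],[0,0,0],1]]'

```text
clock: 8.78
eef_pos: [606.2, 102.1, 132.8]
eef_rot: [-3.141, 0.0, 1.517]
wrist_force: [2.9, -2.9, 0.7]
finger_gap: 15.2
finger_force: 25.0
```

apply_moves --moves '[[[0,-0.0005,0.003],[0,0,0],1],[[0,-0.001,0.006],[0,0,0],1],[[0,-0.0015,0.009],[0,0,0],1],[[0,-0.002,0.012],[0,0,0],1],[[0,-0.0025,0.015],[0,0,0],1],[[0,-0.003,0.018],[0,0,0],1],[[0,-0.003,0.021],[0,0,0],1],[[0,-0.003,0.024],[0,0,0],1],[[0,-0.003,0.024],[0,0,0],1]]'

```text
clock: 9.53
eef_pos: [605.5, 102.0, 126.8]
eef_rot: [-3.141, 0.0, 1.517]
wrist_force: [2.5, -5.2, 1.8]
finger_gap: 15.6
finger_force: 25.0
```

apply_moves --moves '[[[-0.002,0,0],[0,0,0],1],[[-0.003,0,0.003],[0,0,0],1],[[-0.003,0,0.006],[0,0,0],1],[[-0.003,0,0.009],[0,0,0],1],[[-0.003,0,0.012],[0,0,0],1],[[-0.003,0,0.015],[0,0,0],1],[[-0.003,0,0.018],[0,0,0],1],[[-0.003,0,0.018],[0,0,0],1]]'

```text
clock: 10.2
eef_pos: [605.4, 101.4, 122.2]
eef_rot: [-3.141, 0.0, 1.517]
wrist_force: [2.2, -3.3, 0.2]
finger_gap: 15.3
finger_force: 25.0
```

apply_moves --moves '[[[-0.001,0,0.003],[0,0,0],1],[[-0.001,0,0.006],[0,0,0],1],[[-0.001,0,0.009],[0,0,0],1],[[-0.001,0,0.012],[0,0,0],1],[[-0.001,0,0.015],[0,0,0],1],[[-0.001,0,0.018],[0,0,0],1],[[-0.001,0,0.021],[0,0,0],1],[[-0.001,0,0.024],[0,0,0],1],[[-0.001,0,0.027],[0,0,0],1],[[-0.001,0,0.03],[0,0,0],1],[[-0.001,0,0.03],[0,0,0],1]]'

```text
clock: 11.12
eef_pos: [605.4, 101.2, 114.7]
eef_rot: [-3.141, 0.0, 1.517]
wrist_force: [2.7, -2.8, -0.8]
finger_gap: 15.7
finger_force: 25.0
```

apply_moves --moves '[[[0,0,0.003],[0,0,0],1],[[0,0,0.006],[0,0,0],1],[[0,0,0.009],[0,0,0],1],[[0,0,0.012],[0,0,0],1],[[0,0,0.015],[0,0,0],1],[[0,0,0.018],[0,0,0],1],[[0,0,0.021],[0,0,0],1],[[0,0,0.024],[0,0,0],1],[[0,0,0.024],[0,0,0],1]]'

```text
clock: 11.87
eef_pos: [605.4, 101.2, 108.8]
eef_rot: [-3.141, 0.0, 1.517]
wrist_force: [2.4, -3.5, -1.1]
finger_gap: 15.4
finger_force: 25.0
```

apply_moves --moves '[[[0,0,0.004],[0,0,0],1],[[0,0,0.008],[0,0,0],1],[[0,0,0.012],[0,0,0],1],[[0,0,0.016],[0,0,0],1],[[0,0,0.02],[0,0,0],1],[[0,0,0.024],[0,0,0],1],[[0,0,0.028],[0,0,0],1],[[0,0,0.032],[0,0,0],1],[[0,0,0.036],[0,0,0],1],[[0,0,0.04],[0,0,0],1],[[0,0,0.04],[0,0,0],1]]'

```text
clock: 12.78
eef_pos: [605.4, 101.1, 98.7]
eef_rot: [-3.141, 0.0, 1.517]
wrist_force: [2.5, -4.1, 0.2]
finger_gap: 15.1
finger_force: 25.0
```

apply_moves --moves '[[[0,0,0.004],[0,0,0],1],[[0,0,0.008],[0,0,0],1],[[0,0,0.012],[0,0,0],1],[[0,0,0.016],[0,0,0],1],[[0,0,0.02],[0,0,0],1],[[0,0,0.024],[0,0,0],1],[[0,0,0.028],[0,0,0],1],[[0,0,0.032],[0,0,0],1],[[0,0,0.032],[0,0,0],1]]'

```text
clock: 13.53
eef_pos: [605.4, 101.2, 90.7]
eef_rot: [-3.141, 0.0, 1.517]
wrist_force: [1.2, -4.7, -0.1]
finger_gap: 15.5
finger_force: 25.0
```

apply_moves --moves '[[[0,0,0.002],[0,0,0],1],[[0,0,0.004],[0,0,0],1],[[0,0,0.006],[0,0,0],1],[[0,0,0.008],[0,0,0],1],[[0,0,0.009],[0,0,0],1],[[0,0,0.01],[0,0,0],1],[[0,0,0.01],[0,0,0],1]]'

```text
clock: 14.12
eef_pos: [605.5, 101.2, 88.4]
eef_rot: [3.142, -0.0, 1.517]
wrist_force: [2.5, -4.7, 1.3]
finger_gap: 15.6
finger_force: 25.0
```

apply_moves --moves '[[[0,0,0.001],[0,0,0],1],[[0,0,0.002],[0,0,0],1],[[0,0,0.003],[0,0,0],1],[[0,0,0.003],[0,0,0],1]]'

```text
clock: 14.45
eef_pos: [605.5, 101.3, 87.9]
eef_rot: [3.141, -0.0, 1.517]
wrist_force: [1.6, -4.3, 4.4]
finger_gap: 15.4
finger_force: 25.0
```

Contact: vertical force rose to 4.4 N, so the collar is on the foot. I'll release the drift and retract.

apply_moves --moves '[[[0,0,0],[0,0,0],0.8],[[0,0,0],[0,0,0],0.6],[[0,0,0],[0,0,0],0.4],[[0,0,0],[0,0,0],0.4],[[0,0,0],[0,0,0],0.4],[[0,0,0],[0,0,0],0.4],[[0,0,-0.15],[0,0,0],0.3],[[0,0,-0.3],[0,0,0],0.2],[[0,0,-0.45],[0,0,0],0.2],[[0,0,-0.5],[0,0,0],0.2],[[0,0,-0.5],[0,0,0],0.2]]'

```text
clock: 15.37
eef_pos: [606.6, 101.4, 216.9]
eef_rot: [3.135, -0.001, 1.517]
wrist_force: [0.6, -0.6, 0.2]
finger_gap: 74.8
finger_force: 0.0
```

```bash
python3 -c "
from h import *
import pickle
go(501.9,-215.5,210,1.192)
i=viewer.camera_info('wrist');pickle.dump(i,open('w7.pkl','wb'))
ims=[viewer.camera('wrist').astype(float) for _ in range(4)]
im=np.mean(ims,0).astype(np.uint8);cv2.imwrite('pics/raw_w7.png',im)
s=viewer.camera('side');cv2.imwrite('pics/raw_s7.png',s)
p=w2pix(viewer.camera_info('side'),[606,100,80]);print(p)
q=w2pix(i,[612,225,64]);r=w2pix(i,[606,101,64]);print(q,r)
out=np.zeros((600,800,3),np.uint8);out[:420,:560]=im
x,y=int(p[0])-40,int(p[1])-50;out[200:600,560:800]=cv2.resize(s[y:y+100,x+10:x+70],(240,400),interpolation=cv2.INTER_CUBIC)
cv2.imwrite('pics/w7.png',out)"
```

```text
t 15.37 pos [606.58 101.39 216.87] rot [ 3.1353e+00 -1.1000e-03  1.5169e+00] F [ 0.56 -0.56  0.16] shift [-1.2883 -0.35    0.0238] turn [ 0.0019 -0.0007  0.1034]
[276.45760002 191.97667256]
[275.12242794  47.81668566] [276.10228017 194.77053526]
```

View pics/w7.png

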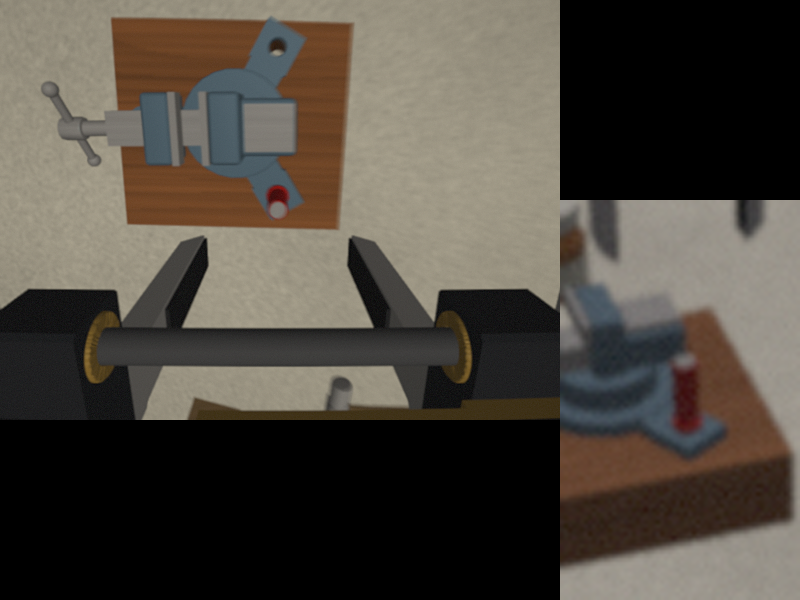

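The drift stands upright with its collar on the lug, and the left hole is visible at (277,46). Next is the bolt.

apply_moves --moves '[[[-0.64,-0.17,0],[0,0,0.05],0],[[-0.64,-0.17,0],[0,0,0.05],0],[[-0.64,-0.17,0],[0,0,0.05],0],[[-0.64,-0.17,0],[0,0,0.05],0],[[-0.64,-0.17,0],[0,0,0.05],0],[[-0.64,-0.17,0],[0,0,0.1],0],[[-0.64,-0.17,0],[0,0,0.1],0]]'

```text
clock: 16.2
eef_pos: [554.0, -56.9, 211.7]
eef_rot: [-3.14, 0.0, 1.194]
wrist_force: [0.4, 0.7, 0.6]
finger_gap: 93.9
finger_force: 0.0
```

```bash
python3 -c "
from h import *
import pickle;i=pickle.load(open('w7.pkl','rb'));print(pix2w(i,277,46,64),pix2w(i,277.5,209,112))
go(502.3,-215.3,160,1.192)"
```

```text
[613.61473811 226.31697249  64.        ] [606.96362693 101.27517857 112.        ]
t 16.2 pos [553.99 -56.86 211.68] rot [-3.1400e+00  2.0000e-04  1.1945e+00] F [0.4  0.68 0.58] shift [-0.6653  0.0409  0.2068] turn [-0.0005  0.0001  0.0008]
```

apply_moves --moves '[[[-0.665,0.041,0.1],[0,0,0.001],0],[[-0.665,0.041,0.15],[0,0,0.001],0],[[-0.665,0.041,0.207],[0,0,0.001],0],[[-0.665,0.041,0.207],[0,0,0.001],0],[[-0.665,0.041,0.207],[0,0,0.001],0],[[-0.665,0.041,0.207],[0,0,0.001],0],[[-0.665,0.041,0.207],[0,0,0.001],0],[[-0.665,0.041,0.207],[0,0,0.001],0]]'

```text
clock: 16.87
eef_pos: [504.8, -213.9, 161.2]
eef_rot: [3.141, -0.0, 1.201]
wrist_force: [1.2, 0.4, -0.4]
finger_gap: 94.2
finger_force: 0.0
```

```bash
python3 -c "
from h import *
i=viewer.camera_info('wrist')
ims=[viewer.camera('wrist').astype(float) for _ in range(3)]
im=np.mean(ims,0).astype(np.uint8);cv2.imwrite('pics/raw_w8.png',im)
p=w2pix(i,[502.28,-214.84,78]);print(p)
x,y=int(p[0]),int(p[1])
g=im[y-25:y+25,x-25:x+25];m=((g[...,2].astype(int)<110)&(abs(g[...,2].astype(int)-g[...,0])<30)).astype(np.uint8)
n,l,st,c=cv2.connectedComponentsWithStats(m);k=1+np.argmax(st[1:,4])
print(st[k],c[k]+[x-25,y-25]);u=c[k]+[x-25,y-25];q=pix2w(i,u[0],u[1],74);print(q)
go(502.3,-215.0,86,1.192)"
```

```text
[275.67579815 219.12828001]
[ 14  10  24  27 495] [275.36363636 217.10909091]
[ 502.14946479 -214.49753413   74.        ]
t 17.02 pos [ 504.76 -213.98  161.44] rot [ 3.1408 -0.      1.2012] F [-0.39 -0.66 -0.29] shift [-0.0074 -0.008   0.3017] turn [ 0.0003 -0.      0.0029]
```

apply_moves --moves '[[[-0.007,-0.009,0.15],[0,0,0.003],0.3],[[-0.007,-0.009,0.25],[0,0,0.003],0.6],[[-0.007,-0.009,0.29],[0,0,0.003],0.6],[[-0.007,-0.009,0.303],[0,0,0.003],0.6],[[-0.007,-0.009,0.303],[0,0,0.003],0.6],[[-0.007,-0.009,0.303],[0,0,0.003],0.6]]' --squeeze 25

```text
clock: 17.52
eef_pos: [502.2, -216.0, 86.6]
eef_rot: [3.14, 0.0, 1.191]
wrist_force: [0.3, -0.8, 0.4]
finger_gap: 57.7
finger_force: 0.0
```

apply_moves --moves '[[[0.002,0,0.003],[0,0,0],1],[[0.002,0,0.003],[0,0,0],1],[[0.002,0,0.003],[0,0,0],1],[[0.002,0,0.003],[0,0,0],1],[[0.002,0,0.003],[0,0,0],1],[[0.002,0,0.003],[0,0,0],1],[[0.002,0,0.003],[0,0,0],1],[[0.002,0,0.003],[0,0,0],1],[[0.002,0,0.003],[0,0,0],1]]'

```text
clock: 18.27
eef_pos: [501.7, -215.5, 84.6]
eef_rot: [3.141, 0.0, 1.19]
wrist_force: [0.2, 0.4, 2.0]
finger_gap: 17.2
finger_force: 25.0
```

```bash
python3 -c "
from h import *
go(502.3,-215.0,86,1.192)"
```

```text
t 18.27 pos [ 501.66 -215.48   84.58] rot [3.1413 0.     1.1901] F [0.24 0.35 2.02] shift [ 0.0027  0.0017 -0.0057] turn [ 0.0001  0.     -0.0006]
```

The bolt is gripped, with the gap at 17.2 mm. I'll lift it and carry it over the vice.

apply_moves --moves '[[[0,0,-0.1],[0,0,0],1],[[0,0,-0.25],[0,0,0],1],[[0,0,-0.4],[0,0,0],1],[[0.1,0,-0.55],[0,0,0],1],[[0.3,0,-0.6],[0,0,0],1],[[0.9,0,-0.6],[0,0,-0.05],1],[[0.9,0,-0.6],[0,0,-0.105],1],[[0.9,0,-0.6],[0,0,-0.105],1],[[0.9,0,-0.6],[0,0,-0.105],1],[[0.9,0,-0.6],[0,0,-0.105],1],[[0.9,0,-0.6],[0,0,-0.105],1]]'

```text
clock: 19.18
eef_pos: [585.3, -4.9, 233.9]
eef_rot: [-3.141, 0.0, 1.523]
wrist_force: [0.0, -1.1, -1.3]
finger_gap: 17.1
finger_force: 24.8
```

```bash
python3 -c "
from h import *
go(613.1,225,234,1.517)"
```

```text
t 19.18 pos [585.3   -4.94 233.88] rot [-3.1407  0.      1.5227] F [ 0.05 -1.1  -1.31] shift [ 9.24e-01  6.69e-02 -6.00e-04] turn [-0.0003  0.      0.0018]
```

apply_moves --moves '[[[0.924,0.067,0],[0,0,0.002],1],[[0.924,0.067,0],[0,0,0.002],1],[[0.924,0.067,0],[0,0,0.002],1],[[0.924,0.067,0],[0,0,0.002],1],[[0.924,0.067,0],[0,0,0.002],1],[[0.924,0.067,0],[0,0,0.002],1],[[0.924,0.067,0],[0,0,0.002],1],[[0.924,0.067,0.1],[0,0,0.002],1],[[0.924,0.067,0.2],[0,0,0.002],1],[[0.924,0.067,0.3],[0,0,0.002],1],[[0.924,0.067,0.31],[0,0,0.002],1],[[0.924,0.067,0.31],[0,0,0.002],1]]'

```text
clock: 20.18
eef_pos: [613.4, 221.7, 156.0]
eef_rot: [-3.139, 0.001, 1.512]
wrist_force: [-0.2, 0.4, 0.1]
finger_gap: 16.8
finger_force: 24.8
```

```bash
python3 -c "
from h import *
go(613.1,225,156,1.517)
s=manip.read_state()['eef_pos']
i=viewer.camera_info('wrist');import pickle;pickle.dump(i,open('w9.pkl','wb'))
ims=[viewer.camera('wrist').astype(float) for _ in range(4)]
im=np.mean(ims,0).astype(np.uint8);cv2.imwrite('pics/raw_w9.png',im)
p=w2pix(i,[613.1,225,64]);x0,y0=int(p[0])-50,int(p[1])-45;print(x0,y0)
b=cv2.resize(im[y0:y0+75,x0:x0+100],None,fx=8,fy=8,interpolation=cv2.INTER_CUBIC)
for cx,cy,z,r,c in ((613.1,225,64,6.75,(0,255,255)),(s[0],s[1],s[2]-78.6,3.9,(0,255,0)),(s[0],s[1],s[2]-75.6,5.9,(0,255,0))):
    P=[((w2pix(i,[cx+r*np.cos(t),cy+r*np.sin(t),z])-[x0,y0]+.5)*8) for t in np.linspace(0,6.29,60)]
    cv2.polylines(b,[np.int32(P)],True,c,1)
cv2.imwrite('pics/w9.png',b)"
```

```text
t 20.18 pos [613.39 221.69 156.03] rot [-3.1391e+00  1.1000e-03  1.5121e+00] F [-0.2   0.44  0.05] shift [ 0.0131 -0.0019  0.0001] turn [-0.0008  0.0003 -0.0016]
227 164
```

View pics/w9.png

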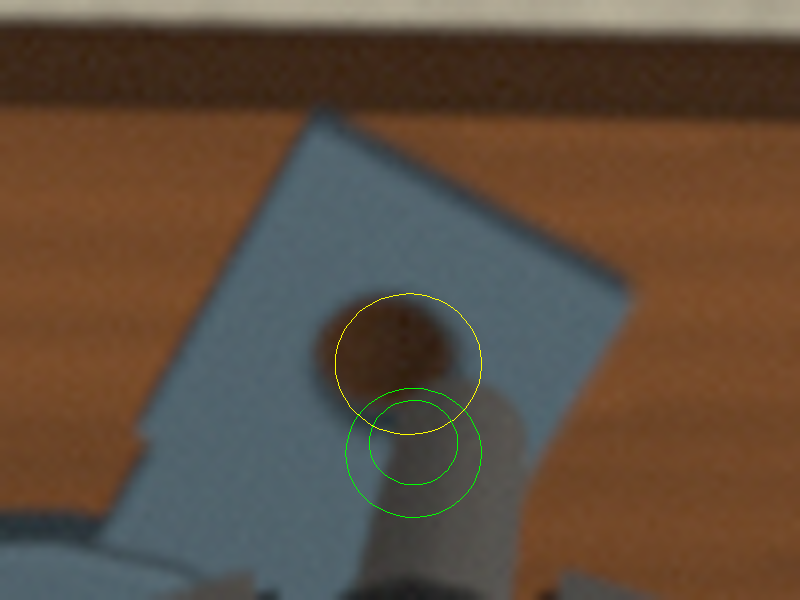

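The left hole is centred at about (387,362). The bolt's foot end is at about (457,430) and the upper shank at about (436,580), so the bolt seems to be leaning. I'll quantify that.

```bash
python3 - <<'E'
from h import *
import pickle
from scipy.optimize import least_squares
i=pickle.load(open('w9.pkl','rb'));x0,y0=227,164
print('hole',pix2w(i,x0+387/8-.5,y0+362/8-.5,64))
for z in (77.4,90,105,120,137): print(z,(w2pix(i,[613.4,221.7,z])-[x0,y0]+.5)*8)
im=cv2.imread('pics/raw_w9.png');g=cv2.cvtColor(im,cv2.COLOR_BGR2HSV)
for v in range(y0+48,y0+75,3): print(v,' '.join(f'{int(a)}:{int(b)}' for a,b in zip(g[v,x0+38:x0+72,1],g[v,x0+38:x0+72,2])))
E
```

```text
hole [611.13394075 225.3800813   64.        ]
77.4 [413.80465698 442.70305636]
90 [413.75744431 488.28187154]
105 [413.69445055 548.91405912]
120 [413.62261435 617.80599777]
137 [413.52797288 708.16406269]
212 64:100 64:87 49:73 4:60 70:62 118:69 145:65 162:63 162:60 161:57 143:57 167:52 153:55 133:50 67:57 43:60 35:66 23:67 15:68 18:72 21:74 3:80 9:84 25:90 45:102 61:108 65:110 67:111 61:112 66:109 66:109 67:111 65:113 50:107
215 64:107 64:107 70:99 65:86 66:77 56:68 45:62 32:56 17:61 5:54 18:56 5:56 21:62 25:62 16:64 12:64 20:63 12:66 15:68 17:75 13:76 19:81 18:83 18:83 18:84 12:84 14:89 55:107 66:109 64:112 69:111 53:106 11:96 91:106
218 65:110 65:110 70:109 66:109 69:104 65:102 62:98 64:92 68:86 67:88 59:78 4:63 24:64 20:64 32:64 12:63 11:67 22:70 18:72 20:75 17:76 16:80 19:82 24:85 24:86 26:88 18:87 9:88 66:109 61:108 18:97 69:100 129:107 153:108
221 66:108 70:110 64:111 64:108 69:111 64:111 65:110 67:111 68:112 60:107 34:82 8:63 17:61 21:61 16:64 16:65 11:68 14:71 20:75 20:78 22:82 16:79 22:83 21:84 24:86 23:87 15:85 5:94 16:96 58:101 132:108 155:112 162:113 162:113
224 66:109 
[... 430 characters left out ...]
165:113 164:115
230 64:108 68:109 64:108 66:108 64:107 67:111 67:111 63:101 25:72 20:63 17:59 24:63 16:62 20:64 15:67 22:70 21:74 26:77 16:79 19:79 19:81 22:83 18:85 18:86 18:87 21:87 59:95 149:111 166:120 167:116 163:117 161:117 160:118 161:117
233 66:108 65:110 64:108 64:107 63:109 67:111 63:102 24:74 16:62 26:60 21:62 20:65 19:66 19:67 11:68 18:70 23:76 20:77 19:81 22:80 22:83 21:84 23:88 15:85 18:86 26:89 78:98 144:113 166:114 172:111 173:112 165:113 176:113 166:114
236 63:110 64:108 63:109 68:109 63:110 63:102 32:79 12:63 26:59 18:57 10:50 10:49 17:45 21:48 10:50 18:58 16:65 18:72 19:80 16:81 21:84 18:84 18:85 15:85 17:88 40:90 120:100 161:106 166:109 158:108 163:105 129:101 56:86 26:77
```

By the edges, the bolt's foot is about 4 mm toward +x, which is a lean of roughly 0.09 rad, and about 1 mm toward +y. The hole is at (611.1,225.4). I'll tilt the tool to bring the bolt upright over the hole, then re-measure numerically, since my 10 views are used.

apply_moves --moves '[[[0.006,0,0],[0.014,0,0],1],[[0.011,0,0],[0.028,0,0],1],[[0.011,0,0],[0.028,0,0],1],[[0.011,0,0],[0.028,0,0],1],[[0.011,0,0],[0.028,0,0],1]]'

```text
clock: 20.8
eef_pos: [613.9, 226.0, 157.4]
eef_rot: [-3.056, -0.0, 1.514]
wrist_force: [0.3, -0.4, -0.6]
finger_gap: 16.8
finger_force: 24.8
```

```bash
cat > meas.py <<'E'
from h import *
from scipy.optimize import least_squares
s=manip.read_state();i=viewer.camera_info('wrist')
print(s['clock'],s['eef_pos'].round(2),s['eef_rot'].round(4),s['wrist_force'].round(1),s['finger_gap'])
im=np.mean([viewer.camera('wrist').astype(float) for _ in range(4)],0).astype(np.uint8);cv2.imwrite('pics/raw_m.png',im)
S=cv2.cvtColor(im,cv2.COLOR_BGR2HSV)[...,1].astype(float)
R=Ro.from_euler('xyz',s['eef_rot']).as_matrix();foot=s['eef_pos']+R@[0,0,78.6]
pf=w2pix(i,foot);print('tool-axis foot',foot.round(1),'pix',pf)
rows=[];v0=int(pf[1])-14
for v in range(v0,v0+40):
    r=S[v,220:340];m=r<40
    # longest low-saturation run
    n=0;best=(0,0)
    for k,b in enumerate(list(m)+[False]):
        if b:n+=1
        else:
            if n>best[1]-best[0]:best=(k-n,k)
            n=0
    a,b=best
    if b-a<5: rows.append((v,0,0));continue
    L=220+a-1+(r[a-1]-40)/(r[a-1]-r[a]+1e-6);Rr=220+b-1+(40-r[b-1])/(r[b]-r[b-1]+1e-6) if b<120 else 339
    rows.append((v,L,Rr))
print(' '.join(f'{v}:{l:.1f}-{r:.1f}' for v,l,r in rows[::2]))
E
python3 meas.py
```

```text
20.8 [613.93 226.04 157.42] [-3.0556e+00 -2.0000e-04  1.5137e+00] [ 0.3 -0.4 -0.6] 16.779661351688844
tool-axis foot [607.2 226.4  79.1] pix [277.99779899 218.97069725]
204:0.0-0.0 206:282.3-290.0 208:0.0-0.0 210:0.0-0.0 212:281.0-288.1 214:277.0-290.5 216:276.2-291.4 218:275.6-293.6 220:275.3-292.8 222:274.5-292.6 224:274.0-292.5 226:273.5-291.9 228:272.9-291.8 230:272.5-291.6 232:272.0-291.4 234:271.4-291.2 236:271.0-290.8 238:270.3-290.7 240:268.2-290.4 242:265.9-290.1
```

```bash
cat >> meas.py <<'E'
C=-np.array(i['R']).T@np.array(i['t'])
obs=[(v,l,r) for v,l,r in rows if pf[1]+1<=v<=pf[1]+18 and 13<r-l<23]
def pred(p):
    x,y,tx=p;ax=np.array([tx,0,1.]);ax/=np.linalg.norm(ax);e=[]
    L=[];Q=[]
    for h in np.linspace(0,50,26):
        P=np.array([x,y,foot[2]])+ax*h;n=np.cross(ax,P-C);n/=np.linalg.norm(n)
        a,b=w2pix(i,P+5.9*n),w2pix(i,P-5.9*n)
        if a[0]>b[0]:a,b=b,a
        L.append(a);Q.append(b)
    L,Q=np.array(L),np.array(Q)
    return [np.interp(v,L[:,1],L[:,0])-l for v,l,r in obs]+[np.interp(v,Q[:,1],Q[:,0])-r for v,l,r in obs]
f=least_squares(pred,[foot[0],foot[1],0]);print('bolt foot x,y,tilt',f.x.round(3),'rms',np.sqrt(np.mean(f.fun**2)).round(2))
E
python3 meas.py
```

```text
21.0 [613.69 226.1  157.22] [-3.0544e+00 -1.0000e-04  1.5138e+00] [ 0.4 -1.1 -0.5] 17.05655493069253
tool-axis foot [606.9 226.5  78.9] pix [277.97566645 218.98652681]
204:0.0-0.0 206:282.6-289.7 208:0.0-0.0 210:0.0-0.0 212:281.2-287.6 214:277.0-290.3 216:276.3-291.4 218:275.4-293.6 220:275.2-292.9 222:274.5-292.6 224:274.1-292.5 226:273.4-291.8 228:272.9-291.8 230:272.5-291.7 232:272.0-291.4 234:271.3-291.1 236:270.7-290.8 238:270.7-290.7 240:270.2-290.4 242:236.9-259.8
bolt foot x,y,tilt [6.11671e+02 2.27961e+02 1.10000e-02] rms 0.12
```

```bash
cat > hole.py <<'E'
from meas import *
V=cv2.cvtColor(im,cv2.COLOR_BGR2HSV)[...,2].astype(float)
for y in (225,226,227,228): print(y,'foot top rows',w2pix(i,[f.x[0],y+3.9,foot[2]])[1].round(1),w2pix(i,[f.x[0],y+5.9,foot[2]+3])[1].round(1))
# rim points: radial search from guess for V crossing 85, angles away from bolt
g0=w2pix(i,[611.1,225.4,64]);print('hole guess pix',g0)
pts=[]
for a in np.radians(np.arange(150,350,6)):
    rr=np.arange(4,14,.25);q=g0+np.outer(rr,[np.cos(a),np.sin(a)])
    pr=cv2.remap(V.astype(np.float32),q[:,0].astype(np.float32)[None],q[:,1].astype(np.float32)[None],cv2.INTER_LINEAR)[0]
    k=np.where((pr[:-1]<88)&(pr[1:]>=88))[0]
    if len(k): pts.append(pix2w(i,*q[k[0]],64)[:2])
pts=np.array(pts)
h=least_squares(lambda p:np.hypot(*(pts-p).T)-6.75,[611,225],loss='soft_l1',f_scale=.3);print('hole',h.x.round(2),len(pts),(np.hypot(*(pts-h.x).T)-6.75).round(1))
for v in range(205,217): print(v,' '.join(f'{int(a)}:{int(b)}' for a,b in zip(S[v,270:296],V[v,270:296])))
E
python3 hole.py
```

```text
21.2 [613.77 226.09 157.07] [-3.0539 -0.      1.5138] [-0.9 -0.5 -0.1] 16.93043862263454
tool-axis foot [606.9 226.5  78.8] pix [278.00254848 218.99801391]
204:0.0-0.0 206:282.5-289.6 208:0.0-0.0 210:0.0-0.0 212:280.9-288.2 214:277.1-290.1 216:276.3-291.5 218:275.5-293.6 220:275.2-292.9 222:274.4-292.6 224:274.1-292.5 226:273.5-291.9 228:272.9-291.8 230:272.5-291.7 232:272.0-291.4 234:271.4-291.2 236:270.8-290.8 238:270.6-290.7 240:268.5-290.4 242:237.0-259.1
bolt foot x,y,tilt [6.11680e+02 2.27785e+02 1.10000e-02] rms 0.09
225 foot top rows 215.5 214.0
226 foot top rows 214.2 212.6
227 foot top rows 212.8 211.3
228 foot top rows 211.4 209.9
hole guess pix [285.42195678 214.24721001]
hole [611.8  225.67] 34 [ 3.2  2.4  1.7  1.1  0.7  0.1 -0.1 -0.2 -0.2 -0.1  0.  -0.   0.1  0.1
  0.  -0.  -0.1  0.1  0.  -0.  -0.1 -0.1 -0.  -0.1  0.  -0.   0.1  0.2
  0.2  0.1  0.2  0.2  0.4  0.5]
205 66:109 64:108 66:109 63:109 70:110 64:107 64:108 70:109 61:109 61:108 68:109 63:109 67:107 62:99 64:95 63:93 63:93 58:93 62:94 67:95 64:103 64:107 63:109 61:108 66:109 65:110
206 64:108 64:107 66:108 64:10
[... 1180 characters left out ...]
47:52 174:47 95:51 18:57
213 63:109 64:107 66:108 61:109 62:107 64:107 67:106 60:97 39:72 25:62 36:63 20:65 15:66 15:68 21:72 14:74 20:77 16:79 26:77 38:74 60:64 114:56 132:52 135:51 125:51 28:54
214 63:109 65:106 66:108 64:108 70:106 62:107 60:106 42:91 4:63 25:62 21:62 12:64 19:66 15:68 15:70 17:77 17:76 23:78 19:81 23:79 37:76 59:65 154:48 170:48 150:51 33:62
215 65:106 67:107 64:107 65:106 66:112 63:106 56:100 26:78 17:61 17:61 16:63 24:65 15:67 18:70 22:71 24:73 16:78 26:78 25:81 19:80 22:82 24:73 77:60 144:55 114:56 13:58
216 62:107 65:106 66:109 64:108 63:110 64:107 55:93 12:66 26:60 21:60 20:63 20:65 26:69 22:71 14:72 23:76 19:79 13:76 23:79 19:82 16:81 23:79 57:67 109:54 65:51 33:62
```

The bolt is now upright (tilt 0.011). Its foot is at (611.7,227.4) and the hole at (611.8,225.7), so I'll correct by -1.7 mm in y and lower it slowly into the lug.

apply_moves --moves '[[[-0.0068,0.0017,0.02],[0,0,0],1],[[-0.0068,0.0035,0.04],[0,0,0],1],[[-0.0068,0.0044,0.05],[0,0,0],1],[[-0.0068,0.0049,0.056],[0,0,0],1],[[-0.0068,0.0052,0.06],[0,0,0],1],[[-0.0068,0.0056,0.064],[0,0,0],1],[[-0.0068,0.0059,0.068],[0,0,0],1],[[-0.0068,0.0063,0.072],[0,0,0],1],[[-0.0068,0.0063,0.072],[0,0,0],1]]'

```text
clock: 22.15
eef_pos: [613.6, 224.4, 138.7]
eef_rot: [-3.053, 0.0, 1.514]
wrist_force: [0.8, -0.5, -0.1]
finger_gap: 17.2
finger_force: 24.8
```

apply_moves --moves '[[[0,0.0003,0.003],[0,0,0],1],[[0,0.0005,0.006],[0,0,0],1],[[0,0.0008,0.009],[0,0,0],1],[[0,0.001,0.012],[0,0,0],1],[[0,0.0013,0.015],[0,0,0],1],[[0,0.0016,0.018],[0,0,0],1],[[0,0.0018,0.021],[0,0,0],1],[[0,0.002,0.024],[0,0,0],1],[[0,0.002,0.024],[0,0,0],1]]'

```text
clock: 22.9
eef_pos: [613.6, 224.4, 132.7]
eef_rot: [-3.053, 0.0, 1.514]
wrist_force: [0.1, -0.2, -0.9]
finger_gap: 16.8
finger_force: 24.8
```

apply_moves --moves '[[[0,0.0003,0.003],[0,0,0],1],[[0,0.0005,0.006],[0,0,0],1],[[0,0.0008,0.009],[0,0,0],1],[[0,0.001,0.012],[0,0,0],1],[[0,0.0013,0.015],[0,0,0],1],[[0,0.0016,0.018],[0,0,0],1],[[0,0.0018,0.021],[0,0,0],1],[[0,0.002,0.024],[0,0,0],1],[[0,0.002,0.024],[0,0,0],1]]'

```text
clock: 23.65
eef_pos: [613.6, 224.3, 126.6]
eef_rot: [-3.053, 0.0, 1.514]
wrist_force: [0.2, 0.3, -0.4]
finger_gap: 17.0
finger_force: 24.8
```

Clean entry into the riser, so I'll keep going.

apply_moves --moves '[[[0,0.0005,0.006],[0,0,0],1],[[0,0.001,0.012],[0,0,0],1],[[0,0.0016,0.018],[0,0,0],1],[[0,0.0021,0.024],[0,0,0],1],[[0,0.0026,0.03],[0,0,0],1],[[0,0.0031,0.036],[0,0,0],1],[[0,0.0037,0.042],[0,0,0],1],[[0,0.0042,0.048],[0,0,0],1],[[0,0.0047,0.054],[0,0,0],1],[[0,0.0047,0.054],[0,0,0],1]]'

```text
clock: 24.48
eef_pos: [613.5, 224.3, 112.9]
eef_rot: [-3.053, 0.0, 1.514]
wrist_force: [-0.6, 0.2, -0.1]
finger_gap: 17.0
finger_force: 24.8
```

apply_moves --moves '[[[0,0.0006,0.007],[0,0,0],1],[[0,0.0012,0.014],[0,0,0],1],[[0,0.0018,0.021],[0,0,0],1],[[0,0.0024,0.028],[0,0,0],1],[[0,0.003,0.035],[0,0,0],1],[[0,0.0037,0.042],[0,0,0],1],[[0,0.0043,0.049],[0,0,0],1],[[0,0.0049,0.056],[0,0,0],1],[[0,0.0055,0.063],[0,0,0],1],[[0,0.0061,0.07],[0,0,0],1],[[0,0.0061,0.07],[0,0,0],1]]'

```text
clock: 25.4
eef_pos: [613.4, 224.3, 95.2]
eef_rot: [-3.053, 0.0, 1.514]
wrist_force: [-0.4, -0.5, -0.9]
finger_gap: 17.0
finger_force: 24.8
```

apply_moves --moves '[[[0,0.0005,0.006],[0,0,0],1],[[0,0.001,0.012],[0,0,0],1],[[0,0.0016,0.018],[0,0,0],1],[[0,0.0021,0.024],[0,0,0],1],[[0,0.0026,0.03],[0,0,0],1],[[0,0.003,0.035],[0,0,0],1],[[0,0.0034,0.039],[0,0,0],1],[[0,0.0034,0.039],[0,0,0],1]]'

```text
clock: 26.07
eef_pos: [613.5, 224.3, 85.7]
eef_rot: [-3.053, 0.0, 1.514]
wrist_force: [1.2, -0.0, -0.1]
finger_gap: 17.2
finger_force: 24.8
```

apply_moves --moves '[[[0,0,0],[0,0,0],0.75],[[0,0,0],[0,0,0],0.72],[[0,0,0],[0,0,0],0.72],[[0,0,0],[0,0,0],0.72],[[0,0,0],[0,0,0],0.72],[[0,-0.002,-0.02],[0,0,0],0.72],[[0,-0.005,-0.06],[0,0,0],0.72],[[0,-0.017,-0.2],[0,0,0],0.72],[[0,-0.035,-0.4],[0,0,0],0.72],[[0,-0.035,-0.4],[-0.028,0,0],0.72],[[0,-0.035,-0.4],[-0.028,0,0],0.72]]'

```text
clock: 26.98
eef_pos: [614.5, 225.1, 191.7]
eef_rot: [3.131, -0.003, 1.514]
wrist_force: [0.0, 0.0, 0.3]
finger_gap: 26.4
finger_force: 0.0
```

```bash
python3 - <<'E'
from h import *
s=manip.read_state();print(s['clock'],s['eef_pos'].round(1),s['eef_rot'].round(3),s['finger_gap'])
i=viewer.camera_info('wrist')
im=np.mean([viewer.camera('wrist').astype(float) for _ in range(3)],0).astype(np.uint8);cv2.imwrite('pics/raw_f.png',im)
H=cv2.cvtColor(im,cv2.COLOR_BGR2HSV);S=H[...,1].astype(int);V=H[...,2].astype(int)
for z in (64,76,82): print(z,w2pix(i,[611.8,225.7,z]))
p=w2pix(i,[611.8,225.7,76]);x,y=int(p[0]),int(p[1])
m=((S<45)&(V<75))[y-28:y+28,x-28:x+28].astype(np.uint8)
n,l,st,c=cv2.connectedComponentsWithStats(m);k=1+np.argmax(st[1:,4]);print(st[k],c[k]+[x-28,y-28])
for r in range(y-20,y+24,2): print(r,''.join('#' if V[r,c]<60 and S[r,c]<50 else '+' if S[r,c]<50 else 'b' if S[r,c]<90 else '.' for c in range(x-28,x+28)))
print('drift',pix2w(i,*w2pix(i,[606,101,112]),112))
E
```

```text
26.9833 [614.5 225.1 191.7] [ 3.131e+00 -3.000e-03  1.514e+00] 26.362119343021444
64 [272.94217221 201.067512  ]
76 [272.92508882 204.82952818]
82 [272.91603637 206.82617756]
[ 21  17  21  23 363] [274.81267218 203.47933884]
184 .................b+bbbbbbbbbbbbbbbbbbbbbb++b............
186 ................++bbbbbbbbbbbbbbbbbbbbbbbbbb+++b........
188 ..............b+bbbbbbbbbbbbbbbbbbbbbbbbbbbbbbbb++b.....
190 .............b+bbbbbbbbbbbbbbbbbbbbbbbbbbbbbbbbbbbbb++b.
192 ............b+bbbbbbbbbbbbbbbbbbbbbbbbbbbbbbbbbbbbbbbbb+
194 ...........b+bbbbbbbbbbbb+###########+bbbbbbbbbbbbbbbbbb
196 ..........b+bbbbbbbbbbb+#####++++#+####+bbbbbbbbbbbbbbb+
198 .........b+bbbbbbbbbbbb###+++++++++#+#+++bbbbbbbbbbbbb++
200 ........++bbbbbbbbbb+++##+#+#######+++++++bbbbbbbbbbb+++
202 .......++bbbbbbbbbbb++++##############+++++bbbbbbbbb+++b
204 .....b+bbbbbbbbbbbb++++##########b#####++++bbbbbbbb+++b.
206 ....b+bbbbbbbbbbbbbb++++##############+++++bbbbbb+++b...
208 ...b+bbbbbbbbbbbbbbbb+++##############+++++bbbbbb++b....
210 ...b++bbbbbbbbbbbbbbb++++++##########+++++bbbbb+++b.....
212 ...b+bbbbbbbbbbbbbbbbbb++++#++++##+#++++bbbbbb+++b......
214 ..b+bbbbbbbbbbbbbbbbbbbbbb++++++++++++bbbbbbb+++b.......
216 .b+bbbbbbbbbbbbbbbbbbbbbbbbbbbbbbbbbbbbbbbbb+++.........
218 b+bbbbbbbbbbbbbbbbbbbbbbbbbbbbbbbbbbbbbbbb+++b..........
220 bbbbbbbbbbbbbbbbbbbbbbbbbbbbbbbbbbbbbbbbb+++b...........
222 bbbbbbbbbbbbbbbbbbbbbbbbbbbbbbbbbbbbbbbb+++b............
224 bbbbbbbbbbbbbbbbbbbbbbbbbbbbbbbbbbbbbbb+++b.............
226 bbbbbbbbbbbbbbbbbbbbbbbbbbbbbbbbbbbbbb++b...............
drift [606. 101. 112.]
```

The head shows as a full 23 px disc at about (274.8,204), as predicted for a seated head. Height isn't well resolved in this view, so I'll feel for it gently with closed fingertips.

apply_moves --moves '[[[0.002,-0.006,0.05],[0,0,0],1],[[0.002,-0.006,0.1],[0,0,0],1],[[0.002,-0.006,0.15],[0,0,0],1],[[0.002,-0.006,0.2],[0,0,0],1],[[0.002,-0.006,0.25],[0,0,0],1],[[0.002,-0.006,0.3],[0,0,0],1],[[0.002,-0.006,0.34],[0,0,0],1],[[0.002,-0.006,0.36],[0,0,0],1],[[0.002,-0.006,0.37],[0,0,0],1],[[0.002,-0.006,0.37],[0,0,0],1]]' --squeeze 5

```text
clock: 27.97
eef_pos: [612.4, 224.9, 93.9]
eef_rot: [3.141, -0.0, 1.514]
wrist_force: [0.3, -0.1, 0.2]
finger_gap: 0.6
finger_force: 0.0
```

There was no contact with the tips at about 77 mm. That puts the head top below 77 mm (home is 76), so the bolt is seated. I'll retract and hand in.

apply_moves --moves '[[[0,0,-0.15],[0,0,0],1],[[0,0,-0.3],[0,0,0],1],[[0,0,-0.5],[0,0,0],1],[[0,0,-0.5],[0,0,0],1],[[0,0,-0.5],[0,0,0],1],[[0,0,-0.5],[0,0,0],1]]'

```text
clock: 28.47
eef_pos: [612.2, 225.0, 218.8]
eef_rot: [3.141, -0.0, 1.514]
wrist_force: [0.6, -0.1, -1.6]
finger_gap: 0.4
finger_force: 0.0
```

```bash
python3 - <<'E'
from h import *
i=viewer.camera_info('side');im=viewer.camera('side');cv2.imwrite('pics/raw_end.png',im)
a=cv2.imread('pics/raw_s7.png').astype(int)
def red(m): m=m.astype(int);k=(m[...,2]>1.8*m[...,1])&(m[...,2]>70);k[:150]=0;k[230:]=0;k[:,:240]=0;k[:,310:]=0;return np.argwhere(k).mean(0),k.sum()
print(red(a),red(im))
print(manip.sign_off())
E
```

```text
(array([195.23809524, 277.80952381]), np.int64(21)) (array([193.78571429, 278.35714286]), np.int64(28))
the job is handed in; nothing more can be done
None
```

I handed the job in at about 28.5 s: the drift is standing home in the right hole and the bolt appears fully seated in the left, with wrist forces staying under about 7 N. The hand-in returned no verdict, so success is my reading of the forces, the bolt height check and the last images.

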